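# Gather the bit guards in the corner of the tray

## Task

Put the two round plastic bit guards that still lie in the compartments of the wooden case into the square plywood tray, which stands flat on the bench, and let go of them. Then grip the tray's corner handle and raise it until all five guards have slid together into the corner opposite the handle, and finish while still holding the tray tilted and still by its handle, low corner on the bench or in the air but leaning on nothing else; leave the drill bits and the other things alone.

Things in the scene. Friction and masses are not known exactly. Their poses are not given: they have to be found in the camera images.
- case: fixed open wooden case, 152 (x) by 265 (y) by 30 mm high, walls and dividers 5 mm, inner floor about 5 mm above the bench; three dividers split it along y into four compartments, each 142 mm (x) by about 60 mm (y) inside, centred at y = -97, -32, 32 and 97 mm. Two compartments hold one guard each and two hold one drill bit each, in any order. Origin at the centre of the underside
- tote: loose square open plywood tray, 180 mm outside, 168 mm inside, 45 mm high, walls and floor 6 mm, 0.45 kg, varnished inside so that guards slide easily (all of them from about 25 degrees of slope). Its walls run at 45 degrees to its own x and y: two corners lie on its x axis and two on its y axis, 127 mm (outside) from the centre. A dark wooden handle bar, 16 mm wide, 20 mm high, points straight out (-x) from the corner at -x. Origin at the centre of the underside, z up
- tote_handle (a point): point in the middle of the free length of the tray's handle bar: 155 mm from the tray's centre towards -x, at mid-height of the bar, 35 mm above the tray's underside (bar from 25 to 45 mm; its end is 187 mm from the centre). Grip the bar across its 16 mm width (closing along the tray's y). Axes as the tray's
- tote_corner (a point): the inner corner of the tray opposite the handle, on the inner floor, where the guards are to gather: 119 mm from the tray's centre towards its +x, 6 mm above its underside. The outer bottom corner on which the tray can pivot lies 127 mm from the centre towards +x
- tote_center (a point): centre of the tray's inner floor, 6 mm above its underside
- guard1: round grey plastic bit guard, a plain solid disc 28 mm in diameter and 16 mm tall, 20 g, lying flat; origin at the centre of its underside, z up. Starts in a compartment of the case
- guard2: round grey plastic bit guard, a plain solid disc 28 mm in diameter and 16 mm tall, 20 g, lying flat; origin at the centre of its underside, z up. Starts in another compartment of the case
- guard3: round grey plastic bit guard, a plain solid disc 28 mm in diameter and 16 mm tall, 20 g, lying flat; origin at the centre of its underside, z up. Starts in the tray, in the half towards the handle
- guard4: round grey plastic bit guard, a plain solid disc 28 mm in diameter and 16 mm tall, 20 g, lying flat; origin at the centre of its underside, z up. Starts in the tray, in the half towards the handle
- guard5: round grey plastic bit guard, a plain solid disc 28 mm in diameter and 16 mm tall, 20 g, lying flat; origin at the centre of its underside, z up. Starts in the tray, in the half towards the handle
- bit1: drill bit lying in a compartment of the case: brass-coloured shank 10 mm thick, steel head 26 mm in diameter, 89 mm long over all, along its x, head at +x; bystander
- bit2: another such drill bit in another compartment; bystander
- sanding_block: cork sanding block 74 x 114 x 29 mm on the bench; bystander
- offcut: wood offcut 120 x 70 x 22 mm; bystander
- screwdriver: screwdriver lying on the bench; bystander
- square: try square, wooden stock 100 mm, steel blade 130 mm; bystander

How it is judged:
By the outcome, as a careful person would: the job done as asked, in the order asked, and still so for the second after the job is handed in, while the arm keeps its last pose, push and grip.
It also fails if it takes over 72 s, if anything falls off the work surface, if the arm or the gripper's body presses on something with over 40 N, if the wrist force passes 120 N, or if a joint passes its speed limit or range.

## Robot

A 6-joint arm with a two-finger parallel gripper is mounted at the origin on the work surface. World frame = base frame: x ahead of the robot, y to its left, z up, the work surface at z = 0. Lengths are in mm, angles in rad, forces in N, time in s.
With the tool pointing down it reaches from about 350 to 775 mm from the base axis. Payload 7.3 kg.
Tool frame: the origin (TCP) lies between the finger pads; the fingertips stand 25 mm ahead of it and the grasp point (between the pads) lies 6 mm ahead of it; z points along the fingers, y is the line along which they close (so a half turn about z gives the same grasp; the last joint's range is limited). The gripper opens to 92 mm and grips with 3 to 60 N. Pads are 19 mm wide; open, the fingers measure 130 mm over their backs; the gripper's body (75 mm by 190 mm) begins 47 mm behind the grasp point.
Start: joints at [1.023, 0.342, 1.524, -0, 1.275, -0.146], TCP at [205.302, 483.214, 226.041] pointing down, gripper open.
Joint ranges: [-2.53, 2.53], [-0.77, 2.02], [0.04, 2.7], [-1, 4.14], [0.28, 2.66], [-3.11, 3.11]. Speed limits (rad/s): [2.57, 2.57, 3.14, 3.14, 3.14, 3.14].

## Interface

Orientations are given as [roll, pitch, yaw] about the fixed x, y, z axes, in that order (R = Rz(yaw) Ry(pitch) Rx(roll)).
In Python, from plant import bot gives the robot as it stands.
- The arm moves only by the tool play_rows, never from a script. Its argument "commands" is a list of rows, each an object of numbers: "x", "y", "z": the shift along the tool's x, y, z in m; "twist": the turn about the tool's z in degrees. In form: [{"x": .., "y": .., "z": .., "twist": ..}, ...]. A call has exactly 8 rows; each row is the pose to reach, as a shift and turn from the pose commanded when the call began, along the tool's axes at that moment; what a row does not reach only later rows make up. A row lasts 1/10 s, in which the tool goes at most 50 mm and 8.59 degrees, less where a joint would pass 70% of its speed; a pose out of reach is approached as far as the arm can. A call with a gripper value outside its range is refused whole. "jaw" is the closure, from 0 (fully open) to 1 (shut), set as the call begins (left out, the last holds). The fingers move at their own pace and stop on an object; the grip force is fixed at half the most. Time passes only in rows, so rows that repeat a pose let the fingers close, or fill a call up. It gives the time, the measured TCP pose, the force, the opening and the grip force at its end, in the units of the state.
- bot.get_obs(): the state, without advancing time (a new reading comes with each control period).
- bot.capture(name): name is "scene" or "top"; returns a dict with "pixels" (400x640x3 uint8, red, green, blue), "fx", "fy", "cx", "cy" (pixels), "eye" and "rotation" of the camera in the world. Camera axes: x right, y down, z forward; pixel columns grow to the right and rows downward; lengths in mm; the calibration is good to about 2 mm. A picture is of the moment at which its call begins. There is no depth.
- bot.close_job(): hands the job in; it is judged then, once.
The state is a dict: "time": time; "joint_positions": joint angles; "dq": joint speeds; "tau": joint torques, N m; "tool_pos": TCP position; "tcp_rot": TCP orientation; "contact_force": force on the tool from outside, world axes, zero at the start; "moment": the same for the moment, N m; "grip_width": finger opening in mm; "finger_force": force on a finger pad.
Only numpy, scipy, OpenCV 4.12 (cv2) and the standard library are available. Lean on these libraries where they do the work, as an engineer would, in place of code of your own. Each camera call takes 0.05 s, during which the arm holds its last target. There are 200 camera calls.

## Working session

There is one attempt and no reset: what is moved stays moved. The work goes in short steps, Python scripts to look and compute and a tool call to move; the robot and the scene stay as the last step left them, time stands still between calls to the robot, and variables do not carry over. Pictures are saved under pics/ and viewed, at most 12 in all, crops included, and the job is handed in when it is done.

Besides the shell and the picture viewer there is one more tool, called after "Request:" by a JSON object that holds its "fn" and its "kwargs". play_rows: Moves the arm, as the interface text tells. Its arguments: {"type":"object","properties":{"commands":{"type":"array"},"jaw":{"type":"number"}},"required":["commands"]}

```bash
ls; mkdir -p pics; cat > h.py <<'E'
import numpy as np,cv2
from scipy.spatial.transform import Rotation as R
from plant import bot
def snap(cam,name=None):
    c=bot.capture(cam); im=cv2.cvtColor(np.asarray(c["pixels"]),cv2.COLOR_RGB2BGR)
    if name: cv2.imwrite("pics/"+name+".png",im)
    return c,im
def ray(c,u,v,z):
    d=np.array(c["rotation"])@np.array([(u-c["cx"])/c["fx"],(v-c["cy"])/c["fy"],1]); e=np.array(c["eye"])
    return e+d*(z-e[2])/d[2]
def proj(c,p):
    q=np.array(c["rotation"]).T@(np.array(p,float)-c["eye"]); return q[0]/q[2]*c["fx"]+c["cx"],q[1]/q[2]*c["fy"]+c["cy"]
E
python3 - <<'E'
from h import *
for n in("top","scene"):
    c,im=snap(n,n+"0"); print(n,c["eye"],c["rotation"],c["fx"],c["cx"],c["cy"])
print(bot.get_obs())
E
```

```text
pics
top [ 357.06498346   17.16538473 1554.05837881] [-3.00685783 -0.00748073 -1.58785781] 475.8123570111293 321.5163388091607 203.6557375792507
scene [1050.84292419 -674.34338164 1095.41186242] [-2.45857349 -0.00624961  0.60368018] 384.50703435945235 325.9013472768016 198.58027781274308
{'time': 0.1, 'joint_positions': array([ 1.02300350e+00,  3.42656751e-01,  1.52494874e+00, -1.43443401e-06,
        1.27539782e+00, -1.46046261e-01]), 'dq': array([ 0.00044093, -0.0024662 , -0.00127452, -0.00066631,  0.00098156,
       -0.00100515]), 'tau': array([ 2.63617840e-04, -4.32006347e+01, -2.44692850e+01,  7.16845924e-02,
        5.27422631e-02, -5.83876295e-05]), 'tool_pos': array([205.09293122, 482.87332312, 225.4030286 ]), 'tcp_rot': array([-3.14019681e+00, -2.03932696e-04,  2.73984636e+00]), 'contact_force': array([-0.12302391, -0.14488843,  0.01489003]), 'moment': array([-0.00714023,  0.02974342,  0.01647804]), 'finger_force': 0.0, 'grip_width': 91.77853324702953}
```

View pics/top0.png

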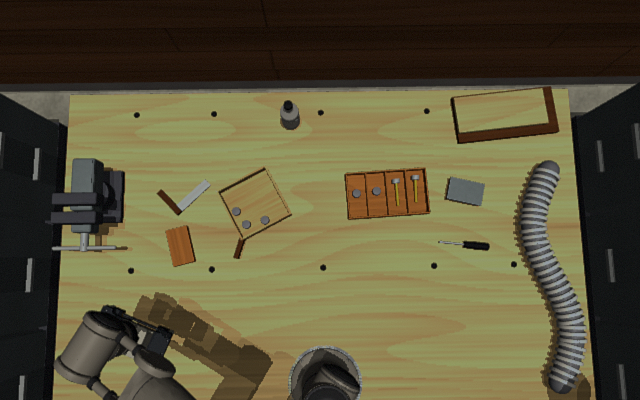

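View pics/scene0.png

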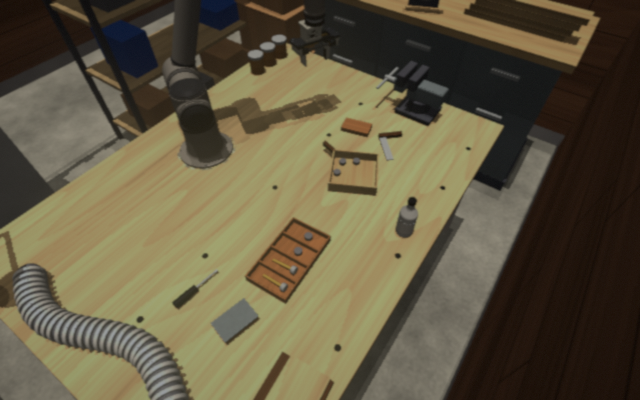

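The top view shows the tray centred near (255,204), with its handle at (239,248) and discs at (236,212), (247,224) and (265,220). The case discs are at (356,194) and (376,191), and the bits are in the two right-hand compartments.

```bash
sed -i 's/np.array(c\["rotation"\])/R.from_euler("xyz",c["rotation"]).as_matrix()/' h.py
python3 - <<'E'
from h import *
for n in("top","scene"):
    c,im=snap(n)
    hsv=cv2.cvtColor(im,cv2.COLOR_BGR2HSV)
    m=((hsv[...,1]<70)&(hsv[...,2]>60)).astype(np.uint8)
    k,_,st,ce=cv2.connectedComponentsWithStats(m)
    for i in range(1,k):
        p=ray(c,*ce[i],16)
        if 15<st[i,4]<120 and 300<p[0]<700 and -200<p[1]<400: print(n,ce[i].round(1),st[i,4],ray(c,*ce[i],21).round(1),ray(c,*ce[i],14).round(1))
    if n=="top":
        cv2.imwrite("pics/crop.png",cv2.resize(im[140:280,150:350],None,fx=4,fy=4,interpolation=cv2.INTER_CUBIC))
        cv2.imwrite("pics/crop2.png",cv2.resize(im[155:230,330:440],None,fx=7,fy=7,interpolation=cv2.INTER_CUBIC))
E
```

```text
top [376.4 190.5] 50 [ 605.1 -177.7   21. ] [ 606.3 -178.6   14. ]
top [356.3 193. ] 50 [ 597.9 -111.8   21. ] [ 599.  -112.4   14. ]
top [235.5 210.7] 53 [546.  281.2  21. ] [546.8 282.4  14. ]
top [264.4 219.5] 53 [515.8 187.6  21. ] [516.5 188.4  14. ]
top [245.6 224. ] 58 [502.3 248.5  21. ] [503.  249.6  14. ]
scene [356.  159.6] 36 [545.1 279.2  21. ] [541.8 285.4  14. ]
scene [342.5 160.5] 32 [504.2 244.8  21. ] [500.7 250.8  14. ]
scene [336.4 171.5] 33 [517.2 182.   21. ] [513.7 187.6  14. ]
scene [308.  235.8] 41 [ 601.9 -116.7   21. ] [ 599.  -113.1   14. ]
scene [297.8 250.6] 44 [ 608.7 -182.2   21. ] [ 605.8 -178.9   14. ]
```

View pics/crop.png

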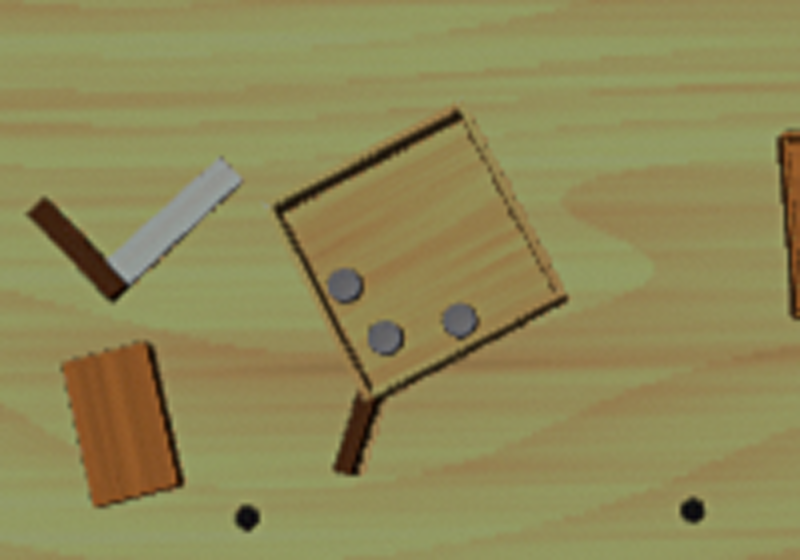

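View pics/crop2.png

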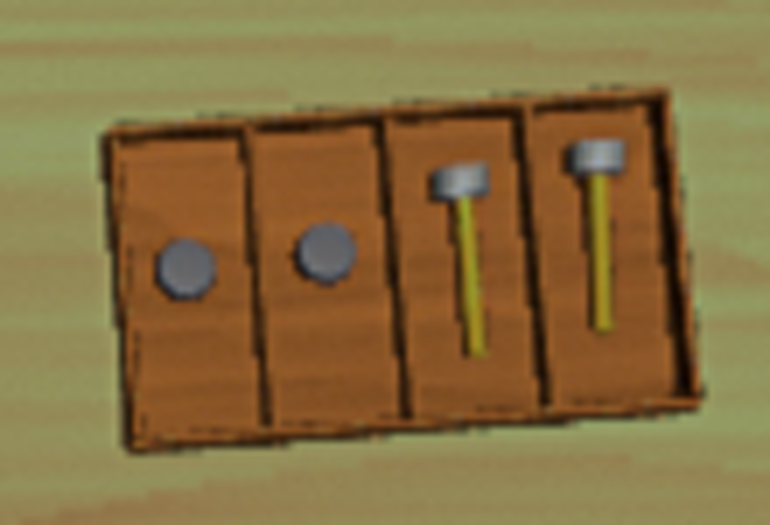

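```bash
cat >> h.py <<'E'
def go(x,y,z,yaw=None,o=None):
    "tool-axis shift (m) and twist from measured pose"
    o=o or bot.get_obs(); M=R.from_euler("xyz",o["tcp_rot"]); d=M.inv().apply(np.array([x,y,z])-o["tool_pos"])/1000
    tw=0 if yaw is None else -np.degrees((yaw-o["tcp_rot"][2]+np.pi)%(2*np.pi)-np.pi)
    return d.round(4),round(tw,1)
E
python3 - <<'E'
from h import *
c,im=snap("top")
A=lambda P,s,o,z:np.array([ray(c,p[0]/s+o[0],p[1]/s+o[1],z)[:2] for p in P])
T=A([(368,396),(460,109),(277,208),(567,298)],4,(150,140),45)
print(T.round(1),"centers",((T[0]+T[1])/2).round(1),((T[2]+T[3])/2).round(1))
ax=T[1]-T[0]; ay=T[2]-T[3]; print(np.linalg.norm(ax),np.linalg.norm(ay),np.arctan2(*ax[::-1]),np.arctan2(*ay[::-1])-np.pi/2)
H=A([(347,471),(370,398)],4,(150,140),45);print("handle",H, np.arctan2(*(H[1]-H[0])[::-1]))
C=A([(104,131),(665,89),(700,407),(130,451)],7,(330,155),30)
print(C.round(1),C.mean(0)); 
for i in range(4): d=C[(i+1)%4]-C[i]; print(np.linalg.norm(d),np.arctan2(*d[::-1]))
for y in (1.5,1.6,1.66): print(go(602,-179,120,y))
E
```

```text
[[452.6 255.9]
 [683.  183. ]
 [604.4 329.6]
 [528.   97.9]] centers [567.8 219.5] [566.2 213.7]
241.72917647209212 243.9322355665045 -0.3066807564733787 -0.31830432470083636
handle [[393.87712753 272.12803555]
 [450.97804267 254.35145215]] -0.3018083161282753
[[ 660.8  -75.6]
 [ 676.6 -338.3]
 [ 526.9 -347.5]
 [ 510.8  -84. ]] [ 593.77782764 -211.33314238]
263.19936399087527 -1.5103834202611497
150.02063053300049 -3.0799402179900666
264.03567518198474 1.631807773230322
150.1799591524746 0.05608269465152233
(array([-0.6241, -0.4541,  0.106 ]), np.float64(71.0))
(array([-0.6241, -0.4541,  0.106 ]), np.float64(65.3))
(array([-0.6241, -0.4541,  0.106 ]), np.float64(61.9))
```

Request:
{"fn": "play_rows", "kwargs": {"commands": [{"x": -0.624,"y": -0.454,"z": 0.1,"twist": 63.6},{"x": -0.624,"y": -0.454,"z": 0.1,"twist": 63.6},{"x": -0.624,"y": -0.454,"z": 0.1,"twist": 63.6},{"x": -0.624,"y": -0.454,"z": 0.1,"twist": 63.6},{"x": -0.624,"y": -0.454,"z": 0.1,"twist": 63.6},{"x": -0.624,"y": -0.454,"z": 0.1,"twist": 63.6},{"x": -0.624,"y": -0.454,"z": 0.1,"twist": 63.6},{"x": -0.624,"y": -0.454,"z": 0.1,"twist": 63.6}], "jaw": 0.4}}

```text
time: 1.05
tool_pos: [410.0, 141.1, 174.6]
tcp_rot: [3.141, -0.0, 1.625]
contact_force: [0.5, 0.6, -0.4]
grip_width: 55.0
finger_force: 0.0
```

```bash
python3 -c "
from h import *
print(go(606,-179,120,1.63))"
```

```text
(array([-0.3302,  0.1784,  0.0546]), np.float64(-0.3))
```

Request:
{"fn": "play_rows", "kwargs": {"commands": [{"x": -0.33,"y": 0.178,"z": 0.055,"twist": 0},{"x": -0.33,"y": 0.178,"z": 0.055,"twist": 0},{"x": -0.33,"y": 0.178,"z": 0.055,"twist": 0},{"x": -0.33,"y": 0.178,"z": 0.055,"twist": 0},{"x": -0.33,"y": 0.178,"z": 0.055,"twist": 0},{"x": -0.33,"y": 0.178,"z": 0.055,"twist": 0},{"x": -0.33,"y": 0.178,"z": 0.055,"twist": 0},{"x": -0.33,"y": 0.178,"z": 0.055,"twist": 0}]}}

```text
time: 1.85
tool_pos: [607.4, -179.5, 118.5]
tcp_rot: [3.142, 0.001, 1.628]
contact_force: [0.9, -0.2, -0.5]
grip_width: 54.8
finger_force: 0.0
```

```bash
python3 -c "
from h import *
print(go(606,-179,33,1.63))
c,im=snap('scene'); u,v=map(int,proj(c,(606,-179,13)))
cv2.imwrite('pics/a1.png',cv2.resize(im[v-60:v+50,u-70:u+70],None,fx=5,fy=5))"
```

```text
(array([ 0.0006, -0.0014,  0.0855]), np.float64(-0.1))
```

View pics/a1.png

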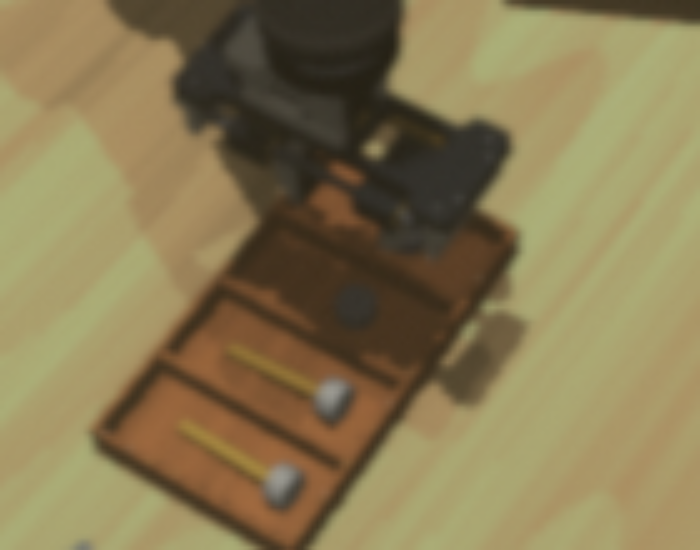

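The disc at crop (355,305) is in the gripper's shadow. The fingers hang above it and inside the compartment, so I'll descend.

Request:
{"fn": "play_rows", "kwargs": {"commands": [{"x": 0,"y": -0.001,"z": 0.03,"twist": 0},{"x": 0,"y": -0.001,"z": 0.055,"twist": 0},{"x": 0,"y": -0.001,"z": 0.07,"twist": 0},{"x": 0,"y": -0.001,"z": 0.08,"twist": 0},{"x": 0,"y": -0.001,"z": 0.085,"twist": 0},{"x": 0,"y": -0.001,"z": 0.085,"twist": 0},{"x": 0,"y": -0.001,"z": 0.085,"twist": 0},{"x": 0,"y": -0.001,"z": 0.085,"twist": 0}]}}

```text
time: 2.7
tool_pos: [606.0, -176.2, 35.6]
tcp_rot: [3.14, 0.001, 1.63]
contact_force: [-0.3, 0.3, -0.5]
grip_width: 55.0
finger_force: 0.0
```

Request:
{"fn": "play_rows", "kwargs": {"commands": [{"x": 0,"y": 0,"z": 0,"twist": 0},{"x": 0,"y": 0,"z": 0,"twist": 0},{"x": 0,"y": 0,"z": 0,"twist": 0},{"x": 0,"y": 0,"z": 0,"twist": 0},{"x": 0,"y": 0,"z": 0,"twist": 0},{"x": 0,"y": 0,"z": 0,"twist": 0},{"x": 0,"y": 0,"z": 0,"twist": 0},{"x": 0,"y": 0,"z": 0,"twist": 0}], "jaw": 1}}

```text
time: 3.5
tool_pos: [605.4, -176.0, 34.6]
tcp_rot: [3.142, -0.0, 1.63]
contact_force: [-0.8, 0.6, -1.1]
grip_width: 1.0
finger_force: 0.0
```

Request:
{"fn": "play_rows", "kwargs": {"commands": [{"x": 0,"y": 0,"z": 0,"twist": 0},{"x": 0,"y": 0,"z": 0,"twist": 0},{"x": 0,"y": 0,"z": 0,"twist": 0},{"x": 0,"y": 0,"z": -0.05,"twist": 0},{"x": 0,"y": 0,"z": -0.1,"twist": 0},{"x": 0,"y": 0,"z": -0.12,"twist": 0},{"x": 0,"y": 0,"z": -0.12,"twist": 0},{"x": 0,"y": 0,"z": -0.12,"twist": 0}], "jaw": 0.4}}

```text
time: 4.3
tool_pos: [605.1, -175.9, 154.3]
tcp_rot: [-3.141, -0.0, 1.63]
contact_force: [-1.1, 0.8, -0.3]
grip_width: 54.4
finger_force: 0.0
```

```bash
python3 -c "
from h import *
print(bot.get_obs()['tool_pos'],bot.get_obs()['joint_positions'])
c,im=snap('scene'); u,v=map(int,proj(c,(606,-179,13)));print(proj(c,(606,-179,21)))
cv2.imwrite('pics/a2.png',cv2.resize(im[v-60:v+50,u-70:u+70],None,fx=5,fy=5))"
```

```text
[ 605.11227514 -175.88711801  154.27072441] [-4.04457732e-01  5.92876949e-01  1.31566774e+00  9.35402124e-05
  1.23329826e+00 -4.63414448e-01]
(np.float64(297.67630114324635), np.float64(249.5200807086207))
```

View pics/a2.png

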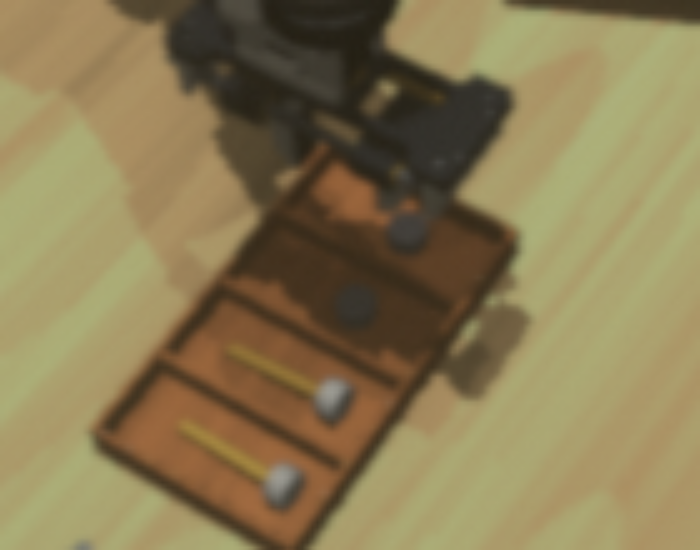

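The gripper appears over the neighbouring disc only because of parallax. The target disc is still at (355,305), so I'll check whether it moved.

```bash
python3 -c "
from h import *
c,im=snap('scene')
for g in [(606,-179,21),(600,-113,21)]:
    u,v=proj(c,g); print(u,v); u=int(u);v=int(v)
    s=im[v-9:v+10,u-9:u+10].astype(int); sat=s.max(2)-s.min(2)
    print(sat[::1]); 
for p in [(605,-176,129),(605,-176,154)]: print(proj(c,p))
"
```

```text
297.67630114324635 249.5200807086207
[[39 40 40 38 34 31 30 31 30 31 33 34 35 38 43 47 44 37 29]
 [40 39 39 38 36 36 35 33 32 29 31 31 33 35 38 43 45 44 44]
 [38 39 38 37 38 40 42 39 35 32 30 29 31 31 35 37 39 41 45]
 [37 38 36 37 38 42 43 40 36 34 32 31 30 30 30 31 35 35 38]
 [38 38 37 37 38 40 41 40 38 35 35 34 32 30 30 30 31 32 35]
 [37 37 38 38 38 38 38 37 36 36 35 35 34 33 32 29 29 30 31]
 [36 37 37 39 39 41 38 36 32 30 30 32 34 34 33 33 30 30 29]
 [37 37 38 39 39 38 35 28 21 17 17 20 24 31 36 35 35 34 33]
 [39 39 39 40 38 34 29 19 14 13 12 13 16 21 31 37 39 38 36]
 [39 39 40 40 38 32 23 15 12 12 12 12 11 18 28 37 40 40 40]
 [40 40 39 39 36 31 21 13 12 11 11 11 12 16 27 36 40 40 40]
 [47 41 39 37 36 30 19 12 11 12 11 11 12 16 28 39 41 40 40]
 [57 43 38 38 36 32 21 15 11 11 12 11 13 18 28 37 40 40 40]
 [63 49 40 37 38 34 24 16 13 12 12 12 14 20 31 38 40 40 39]
 [67 58 48 41 38 35 29 20 16 15 13 15 17 27 36 40 40 39 40]
 [62 64 59 51 44 37 35 29 24 22 21 23 28 35 39 40 39 39 39]
 [46 53 59 61 54 47 40 37 36 34 34 35 37 38 40 38 39 40 39]
 [37 39 46 55 59 58 53 47 42 40 39 39 39 40
[... 684 characters left out ...]
 8  9  9 14 26 36 39 44 43 41]
 [49 51 54 58 56 36 16  9  8  8  8  9 14 25 40 45 49 49 48]
 [44 49 49 51 44 27 13  8 10 10  9  8 12 26 40 48 49 50 50]
 [40 45 48 48 44 29 14  9  8  8  9 10 14 29 42 48 51 51 50]
 [37 41 44 47 44 33 18 12 10  9 10 11 19 35 47 50 50 50 50]
 [37 39 40 45 46 39 26 16 14 11 12 16 28 41 50 51 52 50 52]
 [34 35 38 43 47 44 37 29 23 22 23 29 39 49 52 53 52 52 53]
 [31 33 35 38 43 45 44 44 41 42 42 45 49 54 54 53 54 53 55]
 [29 31 31 35 37 39 41 45 46 49 49 52 53 55 54 53 53 54 54]
 [31 30 30 30 31 35 35 38 43 48 51 53 54 54 54 54 53 53 54]]
(np.float64(296.2100278430659), np.float64(229.87415024497201))
(np.float64(295.76101342126515), np.float64(225.12003469420392))
```

Request:
{"fn": "play_rows", "kwargs": {"commands": [{"x": 0.003,"y": 0,"z": 0.04,"twist": 0},{"x": 0.003,"y": 0,"z": 0.08,"twist": 0},{"x": 0.003,"y": 0,"z": 0.105,"twist": 0},{"x": 0.003,"y": 0,"z": 0.12,"twist": 0},{"x": 0.003,"y": 0,"z": 0.12,"twist": 0},{"x": 0.003,"y": 0,"z": 0.12,"twist": 0},{"x": 0.003,"y": 0,"z": 0.12,"twist": 0},{"x": 0.003,"y": 0,"z": 0.12,"twist": 0}], "jaw": 0.4}}

```text
time: 5.2
tool_pos: [606.1, -173.4, 36.1]
tcp_rot: [3.139, 0.001, 1.63]
contact_force: [0.0, -0.1, 0.2]
grip_width: 55.3
finger_force: 0.0
```

```bash
python3 -c "
from h import *
o=bot.get_obs();print(o['tool_pos'],o['contact_force'])
c,im=snap('scene'); u,v=map(int,proj(c,(606,-179,13)));t=o['tool_pos']
for dy in(-27,27): print((np.array(proj(c,t+[dy,0,-25]))-[u-50,v-40])*7)
a=cv2.convertScaleAbs(cv2.resize(im[v-40:v+35,u-50:u+50],None,fx=7,fy=7),alpha=1.6,beta=20)
cv2.imwrite('pics/a3.png',a)"
```

```text
[ 606.06713878 -173.35646825   36.14553883] [ 0.0442109  -0.11939727  0.19456944]
[317.53087628 251.23549154]
[409.60649402 307.84868332]
```

View pics/a3.png

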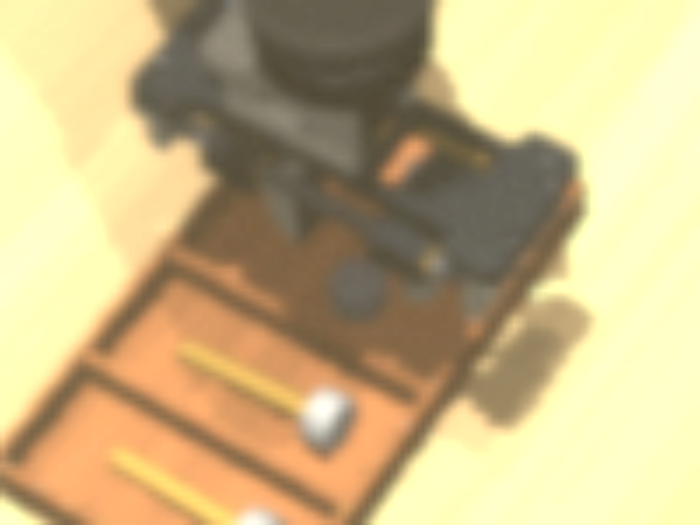

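The disc at (357,290) is unmoved, and the fingertips at about (290,238) and (420,290) look too high and toward +y. I'll shift back in y and creep lower while watching the force.

Request:
{"fn": "play_rows", "kwargs": {"commands": [{"x": -0.006,"y": 0,"z": 0.001,"twist": 0},{"x": -0.006,"y": 0,"z": 0.002,"twist": 0},{"x": -0.006,"y": 0,"z": 0.003,"twist": 0},{"x": -0.006,"y": 0,"z": 0.004,"twist": 0},{"x": -0.006,"y": 0,"z": 0.005,"twist": 0},{"x": -0.006,"y": 0,"z": 0.006,"twist": 0},{"x": -0.006,"y": 0,"z": 0.006,"twist": 0},{"x": -0.006,"y": 0,"z": 0.006,"twist": 0}]}}

```text
time: 6.05
tool_pos: [605.6, -178.9, 28.6]
tcp_rot: [-3.142, -0.0, 1.63]
contact_force: [0.4, -0.8, -0.2]
grip_width: 55.3
finger_force: 0.0
```

Request:
{"fn": "play_rows", "kwargs": {"commands": [{"x": 0,"y": 0,"z": 0,"twist": 0},{"x": 0,"y": 0,"z": 0,"twist": 0},{"x": 0,"y": 0,"z": 0,"twist": 0},{"x": 0,"y": 0,"z": 0,"twist": 0},{"x": 0,"y": 0,"z": 0,"twist": 0},{"x": 0,"y": 0,"z": 0,"twist": 0},{"x": 0,"y": 0,"z": 0,"twist": 0},{"x": 0,"y": 0,"z": 0,"twist": 0}], "jaw": 1}}

```text
time: 6.85
tool_pos: [605.6, -179.0, 28.6]
tcp_rot: [3.142, -0.0, 1.63]
contact_force: [-1.5, -0.1, 0.5]
grip_width: 0.9
finger_force: 0.0
```

Request:
{"fn": "play_rows", "kwargs": {"commands": [{"x": 0,"y": 0,"z": 0.001,"twist": 0},{"x": 0,"y": 0,"z": 0.002,"twist": 0},{"x": 0,"y": 0,"z": 0.003,"twist": 0},{"x": 0,"y": 0,"z": 0.004,"twist": 0},{"x": 0,"y": 0,"z": 0.004,"twist": 0},{"x": 0,"y": 0,"z": 0.004,"twist": 0},{"x": 0,"y": 0,"z": 0.004,"twist": 0},{"x": 0,"y": 0,"z": 0.004,"twist": 0}]}}

```text
time: 7.65
tool_pos: [605.6, -179.0, 24.7]
tcp_rot: [3.141, -0.0, 1.63]
contact_force: [0.8, -0.1, 0.7]
grip_width: 0.3
finger_force: 0.0
```

```bash
python3 -c "
from h import *
o=bot.get_obs();print(o['tool_pos'],o['contact_force'])
c,im=snap('scene'); u,v=map(int,proj(c,(606,-179,13)));t=o['tool_pos']
print((np.array(proj(c,t+[0,0,-25]))-[u-50,v-40])*7)
a=cv2.convertScaleAbs(cv2.resize(im[v-40:v+35,u-50:u+50],None,fx=7,fy=7),alpha=2.2,beta=0)
cv2.imwrite('pics/a4.png',a)"
```

```text
[ 605.64124758 -179.00377677   24.66721672] [ 0.84798453 -0.06391802  0.73684339]
[356.41957708 300.22845969]
```

View pics/a4.png

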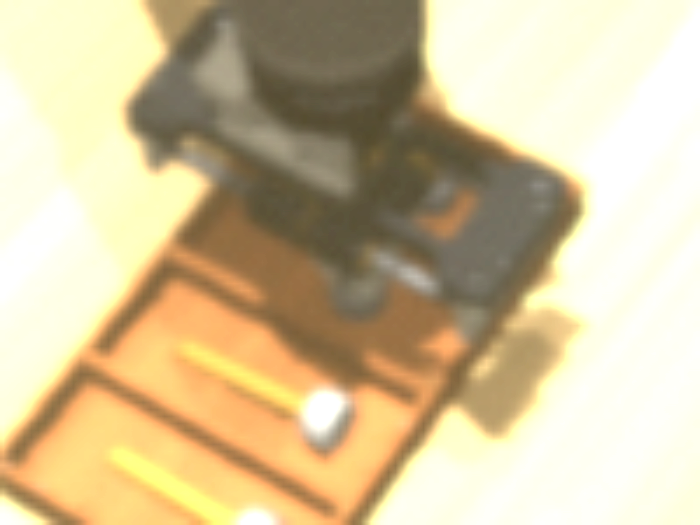

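The closed fingertips at (350,272) are still above the disc, so they sit about 20 mm higher than nominal. I'll open, go 10 mm lower and close.

Request:
{"fn": "play_rows", "kwargs": {"commands": [{"x": 0,"y": 0,"z": 0,"twist": 0},{"x": 0,"y": 0,"z": 0,"twist": 0},{"x": 0,"y": 0,"z": 0,"twist": 0},{"x": 0,"y": 0,"z": 0,"twist": 0},{"x": 0,"y": 0,"z": 0.003,"twist": 0},{"x": 0,"y": 0,"z": 0.006,"twist": 0},{"x": 0,"y": 0,"z": 0.01,"twist": 0},{"x": 0,"y": 0,"z": 0.01,"twist": 0}], "jaw": 0.4}}

```text
time: 8.5
tool_pos: [605.1, -178.8, 13.7]
tcp_rot: [-3.14, -0.001, 1.63]
contact_force: [0.1, -0.2, 0.6]
grip_width: 54.5
finger_force: 0.0
```

Request:
{"fn": "play_rows", "kwargs": {"commands": [{"x": 0,"y": 0,"z": 0,"twist": 0},{"x": 0,"y": 0,"z": 0,"twist": 0},{"x": 0,"y": 0,"z": 0,"twist": 0},{"x": 0,"y": 0,"z": 0,"twist": 0},{"x": 0,"y": 0,"z": 0,"twist": 0},{"x": 0,"y": 0,"z": 0,"twist": 0},{"x": 0,"y": 0,"z": 0,"twist": 0},{"x": 0,"y": 0,"z": 0,"twist": 0}], "jaw": 1}}

```text
time: 9.3
tool_pos: [605.7, -179.0, 14.7]
tcp_rot: [3.141, 0.0, 1.63]
contact_force: [-0.3, -0.2, 0.7]
grip_width: 26.1
finger_force: 30.0
```

```bash
python3 -c "
from h import *
print(go(603,232,110), go(603,232,17))"
```

```text
(array([ 0.4105,  0.0216, -0.0953]), 0) (array([ 0.4105,  0.0216, -0.0023]), 0)
```

Request:
{"fn": "play_rows", "kwargs": {"commands": [{"x": 0,"y": 0,"z": -0.04,"twist": 0},{"x": 0.0,"y": 0,"z": -0.09,"twist": 0},{"x": 0.41,"y": 0.022,"z": -0.095,"twist": 0},{"x": 0.41,"y": 0.022,"z": -0.095,"twist": 0},{"x": 0.41,"y": 0.022,"z": -0.095,"twist": 0},{"x": 0.41,"y": 0.022,"z": -0.095,"twist": 0},{"x": 0.41,"y": 0.022,"z": -0.095,"twist": 0},{"x": 0.41,"y": 0.022,"z": -0.095,"twist": 0}]}}

```text
time: 10.1
tool_pos: [603.6, 122.9, 108.3]
tcp_rot: [3.142, -0.0, 1.63]
contact_force: [1.3, -0.4, -0.0]
grip_width: 26.1
finger_force: 30.0
```

```bash
python3 -c "
from h import *
print(go(603,232,110,1.63))"
```

```text
(array([ 0.1089,  0.0058, -0.0017]), np.float64(-0.0))
```

Request:
{"fn": "play_rows", "kwargs": {"commands": [{"x": 0.109,"y": 0.006,"z": 0,"twist": 0},{"x": 0.109,"y": 0.006,"z": 0,"twist": 0},{"x": 0.109,"y": 0.006,"z": 0,"twist": 0},{"x": 0.109,"y": 0.006,"z": 0.04,"twist": 0},{"x": 0.109,"y": 0.006,"z": 0.07,"twist": 0},{"x": 0.109,"y": 0.006,"z": 0.082,"twist": 0},{"x": 0.109,"y": 0.006,"z": 0.088,"twist": 0},{"x": 0.109,"y": 0.006,"z": 0.09,"twist": 0}]}}

```text
time: 10.9
tool_pos: [604.1, 229.7, 18.6]
tcp_rot: [3.141, -0.0, 1.629]
contact_force: [0.4, 0.4, -0.2]
grip_width: 26.0
finger_force: 30.0
```

Request:
{"fn": "play_rows", "kwargs": {"commands": [{"x": 0,"y": 0,"z": 0.001,"twist": 0},{"x": 0,"y": 0,"z": 0.001,"twist": 0},{"x": 0,"y": 0,"z": 0.001,"twist": 0},{"x": 0,"y": 0,"z": 0.001,"twist": 0},{"x": 0,"y": 0,"z": -0.02,"twist": 0},{"x": 0,"y": 0,"z": -0.05,"twist": 0},{"x": 0,"y": 0,"z": -0.09,"twist": 0},{"x": 0,"y": 0,"z": -0.095,"twist": 0}], "jaw": 0.45}}

```text
time: 11.7
tool_pos: [606.4, 231.0, 119.2]
tcp_rot: [3.132, -0.002, 1.63]
contact_force: [0.5, 0.4, 0.5]
grip_width: 50.4
finger_force: 0.0
```

```bash
python3 -c "
from h import *
print(go(600,-113,110,1.63))"
```

```text
(array([-0.343 , -0.0268,  0.0083]), np.float64(-0.0))
```

Request:
{"fn": "play_rows", "kwargs": {"commands": [{"x": -0.343,"y": -0.025,"z": 0,"twist": 0},{"x": -0.343,"y": -0.025,"z": 0,"twist": 0},{"x": -0.343,"y": -0.025,"z": 0,"twist": 0},{"x": -0.343,"y": -0.025,"z": 0,"twist": 0},{"x": -0.343,"y": -0.025,"z": 0,"twist": 0},{"x": -0.343,"y": -0.025,"z": 0,"twist": 0},{"x": -0.343,"y": -0.025,"z": 0,"twist": 0},{"x": -0.343,"y": -0.025,"z": 0,"twist": 0}]}}

```text
time: 12.5
tool_pos: [598.5, -119.4, 113.0]
tcp_rot: [3.141, 0.002, 1.624]
contact_force: [0.1, 0.6, 0.4]
grip_width: 50.7
finger_force: 0.0
```

```bash
python3 -c "
from h import *
print(go(600,-113,14.5,1.63))"
```

```text
(array([0.0065, 0.0018, 0.0985]), np.float64(-0.3))
```

Request:
{"fn": "play_rows", "kwargs": {"commands": [{"x": 0.0,"y": 0,"z": 0.03,"twist": 0},{"x": 0.0,"y": 0,"z": 0.05,"twist": 0},{"x": 0.0,"y": 0,"z": 0.05,"twist": 0},{"x": 0.0,"y": 0,"z": 0.05,"twist": 0},{"x": 0.0,"y": 0,"z": 0.05,"twist": 0},{"x": 0.0,"y": 0,"z": 0.05,"twist": 0},{"x": 0.0,"y": 0,"z": 0.05,"twist": 0},{"x": 0.0,"y": 0,"z": 0.05,"twist": 0}]}}

```text
time: 13.3
tool_pos: [599.1, -113.7, 63.8]
tcp_rot: [3.141, 0.0, 1.63]
contact_force: [-0.2, -0.1, -0.7]
grip_width: 50.3
finger_force: 0.0
```

```bash
python3 -c "
from h import *
print(go(600,-113,14.5,1.63))"
```

```text
(array([0.0007, 0.0009, 0.0494]), np.float64(-0.0))
```

Request:
{"fn": "play_rows", "kwargs": {"commands": [{"x": 0.001,"y": 0.001,"z": 0.02,"twist": 0},{"x": 0.001,"y": 0.001,"z": 0.038,"twist": 0},{"x": 0.001,"y": 0.001,"z": 0.046,"twist": 0},{"x": 0.001,"y": 0.001,"z": 0.05,"twist": 0},{"x": 0.001,"y": 0.001,"z": 0.05,"twist": 0},{"x": 0.001,"y": 0.001,"z": 0.05,"twist": 0},{"x": 0.001,"y": 0.001,"z": 0.05,"twist": 0},{"x": 0.001,"y": 0.001,"z": 0.05,"twist": 0}]}}

```text
time: 14.1
tool_pos: [600.1, -112.8, 13.9]
tcp_rot: [3.141, 0.0, 1.63]
contact_force: [-0.3, -0.1, -0.6]
grip_width: 50.6
finger_force: 0.0
```

Request:
{"fn": "play_rows", "kwargs": {"commands": [{"x": 0,"y": 0,"z": 0,"twist": 0},{"x": 0,"y": 0,"z": 0,"twist": 0},{"x": 0,"y": 0,"z": 0,"twist": 0},{"x": 0,"y": 0,"z": 0,"twist": 0},{"x": 0,"y": 0,"z": 0,"twist": 0},{"x": 0,"y": 0,"z": -0.03,"twist": 0},{"x": 0,"y": 0,"z": -0.08,"twist": 0},{"x": 0,"y": 0,"z": -0.095,"twist": 0}], "jaw": 1}}

```text
time: 14.9
tool_pos: [602.0, -113.3, 113.1]
tcp_rot: [3.135, 0.003, 1.63]
contact_force: [-0.1, 0.5, 0.3]
grip_width: 26.3
finger_force: 30.0
```

```bash
python3 -c "
from h import *
print(go(588,184,110,1.63))"
```

```text
(array([0.2977, 0.0035, 0.0024]), np.float64(-0.0))
```

Request:
{"fn": "play_rows", "kwargs": {"commands": [{"x": 0.297,"y": 0.005,"z": 0,"twist": 0},{"x": 0.297,"y": 0.005,"z": 0,"twist": 0},{"x": 0.297,"y": 0.005,"z": 0,"twist": 0},{"x": 0.297,"y": 0.005,"z": 0,"twist": 0},{"x": 0.297,"y": 0.005,"z": 0,"twist": 0},{"x": 0.297,"y": 0.005,"z": 0,"twist": 0},{"x": 0.297,"y": 0.005,"z": 0,"twist": 0},{"x": 0.297,"y": 0.005,"z": 0.02,"twist": 0}]}}

```text
time: 15.7
tool_pos: [588.6, 186.1, 90.4]
tcp_rot: [3.136, -0.001, 1.633]
contact_force: [0.4, -0.7, 0.4]
grip_width: 26.7
finger_force: 30.0
```

```bash
python3 -c "
from h import *
print(go(588,184,16,1.63))"
```

```text
(array([-0.0021, -0.0012,  0.0744]), np.float64(0.2))
```

Request:
{"fn": "play_rows", "kwargs": {"commands": [{"x": 0,"y": 0,"z": 0.03,"twist": 0},{"x": 0,"y": 0,"z": 0.055,"twist": 0},{"x": 0,"y": 0,"z": 0.068,"twist": 0},{"x": 0,"y": 0,"z": 0.073,"twist": 0},{"x": 0,"y": 0,"z": 0.074,"twist": 0},{"x": 0,"y": 0,"z": 0.074,"twist": 0},{"x": 0,"y": 0,"z": 0.074,"twist": 0},{"x": 0,"y": 0,"z": 0.074,"twist": 0}]}}

```text
time: 16.5
tool_pos: [587.7, 184.2, 15.2]
tcp_rot: [3.14, -0.0, 1.63]
contact_force: [-0.9, 0.5, -0.4]
grip_width: 26.9
finger_force: 30.0
```

Request:
{"fn": "play_rows", "kwargs": {"commands": [{"x": 0,"y": 0,"z": 0,"twist": 0},{"x": 0,"y": 0,"z": 0,"twist": 0},{"x": 0,"y": 0,"z": 0,"twist": 0},{"x": 0,"y": 0,"z": 0,"twist": 0},{"x": 0,"y": 0,"z": -0.03,"twist": 0},{"x": 0,"y": 0,"z": -0.07,"twist": 0},{"x": 0,"y": 0,"z": -0.11,"twist": 0},{"x": 0,"y": 0,"z": -0.11,"twist": 0}], "jaw": 0.45}}

```text
time: 17.3
tool_pos: [590.5, 184.8, 130.6]
tcp_rot: [3.13, -0.001, 1.63]
contact_force: [0.0, 0.4, -0.1]
grip_width: 50.1
finger_force: 0.0
```

```bash
python3 -c "
from h import *
print(go(419,265,120,2.83))"
```

```text
(array([ 0.0902, -0.1666,  0.0088]), np.float64(-68.8))
```

Request:
{"fn": "play_rows", "kwargs": {"commands": [{"x": 0.09,"y": -0.165,"z": 0,"twist": -68.8},{"x": 0.09,"y": -0.165,"z": 0,"twist": -68.8},{"x": 0.09,"y": -0.165,"z": 0,"twist": -68.8},{"x": 0.09,"y": -0.165,"z": 0,"twist": -68.8},{"x": 0.09,"y": -0.165,"z": 0,"twist": -68.8},{"x": 0.09,"y": -0.165,"z": 0,"twist": -68.8},{"x": 0.09,"y": -0.165,"z": 0,"twist": -68.8},{"x": 0.09,"y": -0.165,"z": 0,"twist": -68.8}]}}

```text
time: 18.1
tool_pos: [416.8, 264.2, 123.9]
tcp_rot: [-3.141, -0.0, 2.836]
contact_force: [0.3, 0.4, -0.5]
grip_width: 50.4
finger_force: 0.0
```

Request:
{"fn": "play_rows", "kwargs": {"commands": [{"x": 0,"y": 0,"z": 0,"twist": 0},{"x": 0,"y": 0,"z": 0,"twist": 0},{"x": 0,"y": 0,"z": 0,"twist": 0},{"x": 0,"y": 0,"z": 0,"twist": 0},{"x": 0,"y": 0,"z": 0,"twist": 0},{"x": 0,"y": 0,"z": 0,"twist": 0},{"x": 0,"y": 0,"z": 0,"twist": 0},{"x": 0,"y": 0,"z": 0,"twist": 0}]}}

```text
time: 18.9
tool_pos: [417.2, 264.2, 124.3]
tcp_rot: [3.142, 0.0, 2.83]
contact_force: [-0.9, -0.4, 0.1]
grip_width: 50.3
finger_force: 0.0
```

```bash
python3 -c "
from h import *
print(go(419,264.5,16,2.83))
c,im=snap('scene'); u,v=map(int,proj(c,(500,240,30)))
a=cv2.convertScaleAbs(cv2.resize(im[v-60:v+50,u-70:u+70],None,fx=5,fy=5),alpha=1.6,beta=0)
cv2.imwrite('pics/a5.png',a)"
```

```text
(array([-0.0016,  0.0008,  0.1083]), np.float64(-0.0))
```

View pics/a5.png

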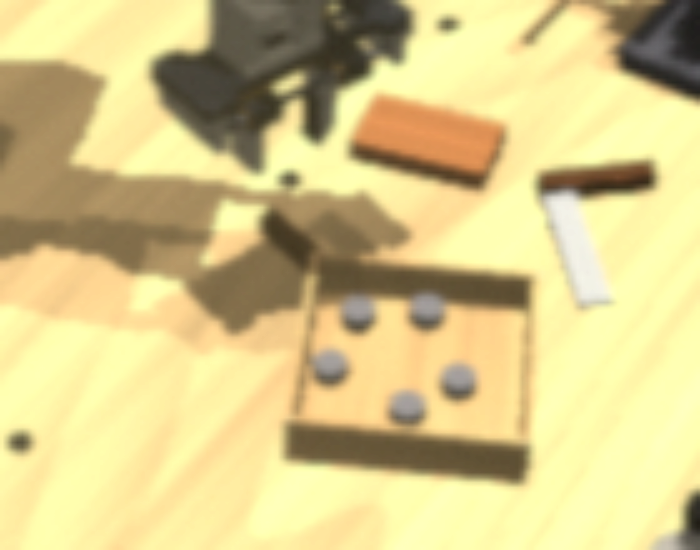

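All five discs are in the tray, at about (358,312), (427,310), (330,366), (459,381) and (406,407). The gripper hangs straight above the handle at (290,240), so I'll descend and grip.

Request:
{"fn": "play_rows", "kwargs": {"commands": [{"x": -0.002,"y": 0.001,"z": 0.03,"twist": 0},{"x": -0.002,"y": 0.001,"z": 0.06,"twist": 0},{"x": -0.002,"y": 0.001,"z": 0.08,"twist": 0},{"x": -0.002,"y": 0.001,"z": 0.094,"twist": 0},{"x": -0.002,"y": 0.001,"z": 0.102,"twist": 0},{"x": -0.002,"y": 0.001,"z": 0.107,"twist": 0},{"x": -0.002,"y": 0.001,"z": 0.107,"twist": 0},{"x": -0.002,"y": 0.001,"z": 0.107,"twist": 0}]}}

```text
time: 19.75
tool_pos: [419.8, 264.7, 17.8]
tcp_rot: [3.141, 0.001, 2.83]
contact_force: [0.1, 0.3, 0.9]
grip_width: 50.7
finger_force: 0.0
```

Request:
{"fn": "play_rows", "kwargs": {"commands": [{"x": 0,"y": 0,"z": 0,"twist": 0},{"x": 0,"y": 0,"z": 0,"twist": 0},{"x": 0,"y": 0,"z": 0,"twist": 0},{"x": 0,"y": 0,"z": 0,"twist": 0},{"x": 0,"y": 0,"z": 0,"twist": 0},{"x": 0,"y": 0,"z": 0,"twist": 0},{"x": 0,"y": 0,"z": 0,"twist": 0},{"x": 0,"y": 0,"z": 0,"twist": 0}], "jaw": 1}}

```text
time: 20.55
tool_pos: [419.7, 264.8, 17.5]
tcp_rot: [3.141, 0.001, 2.83]
contact_force: [0.3, 2.1, 2.5]
grip_width: 15.8
finger_force: 30.0
```

Request:
{"fn": "play_rows", "kwargs": {"commands": [{"x": -0.001,"y": 0,"z": -0.008,"twist": 0},{"x": -0.003,"y": 0,"z": -0.02,"twist": 0},{"x": -0.005,"y": 0,"z": -0.032,"twist": 0},{"x": -0.009,"y": 0,"z": -0.045,"twist": 0},{"x": -0.013,"y": 0,"z": -0.057,"twist": 0},{"x": -0.017,"y": 0,"z": -0.068,"twist": 0},{"x": -0.019,"y": 0,"z": -0.072,"twist": 0},{"x": -0.019,"y": 0,"z": -0.072,"twist": 0}]}}

```text
time: 21.35
tool_pos: [437.3, 258.4, 89.4]
tcp_rot: [-3.141, -0.0, 2.829]
contact_force: [-0.8, 0.4, -3.1]
grip_width: 15.4
finger_force: 30.0
```

```bash
python3 -c "
from h import *
o=bot.get_obs();print(o['tool_pos'],o['contact_force'],o['moment'])
c,im=snap('scene'); u,v=map(int,proj(c,(500,240,50)))
a=cv2.convertScaleAbs(cv2.resize(im[v-70:v+50,u-70:u+70],None,fx=5,fy=5),alpha=1.6,beta=0)
cv2.imwrite('pics/a6.png',a)"
```

```text
[437.32758767 258.42377583  89.37644559] [-0.83958227  0.35397996 -3.07688686] [ 0.01410138  0.18617706 -0.05161058]
```

View pics/a6.png

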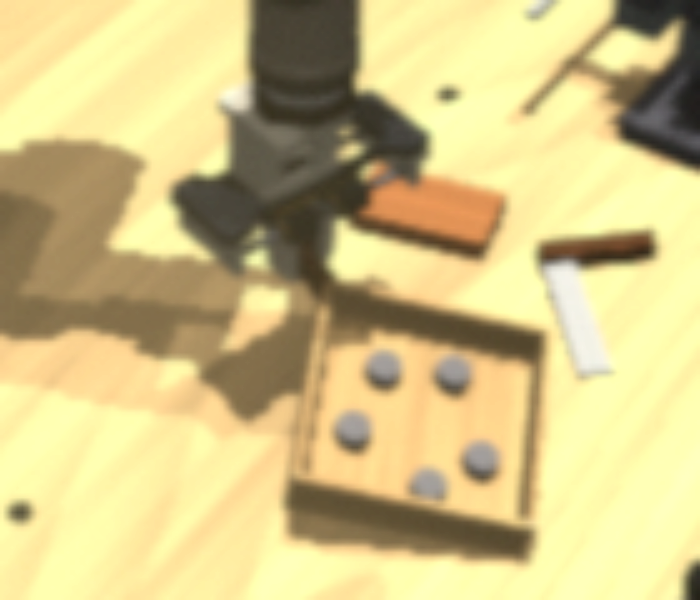

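The tray pivots on its far corner at about 15°, and the discs haven't slid yet. I'll continue along the arc.

Request:
{"fn": "play_rows", "kwargs": {"commands": [{"x": -0.005,"y": 0,"z": -0.011,"twist": 0},{"x": -0.01,"y": 0,"z": -0.0225,"twist": 0},{"x": -0.016,"y": 0,"z": -0.033,"twist": 0},{"x": -0.0225,"y": 0,"z": -0.044,"twist": 0},{"x": -0.029,"y": 0,"z": -0.054,"twist": 0},{"x": -0.0365,"y": 0,"z": -0.0645,"twist": 0},{"x": -0.044,"y": 0,"z": -0.074,"twist": 0},{"x": -0.052,"y": 0,"z": -0.0835,"twist": 0}]}}

```text
time: 22.2
tool_pos: [487.1, 242.5, 172.9]
tcp_rot: [-3.141, -0.001, 2.83]
contact_force: [0.5, 0.0, -5.3]
grip_width: 15.9
finger_force: 30.0
```

Request:
{"fn": "play_rows", "kwargs": {"commands": [{"x": 0,"y": 0,"z": 0,"twist": 0},{"x": 0,"y": 0,"z": 0,"twist": 0},{"x": 0,"y": 0,"z": 0,"twist": 0},{"x": 0,"y": 0,"z": 0,"twist": 0},{"x": 0,"y": 0,"z": 0,"twist": 0},{"x": 0,"y": 0,"z": 0,"twist": 0},{"x": 0,"y": 0,"z": 0,"twist": 0},{"x": 0,"y": 0,"z": 0,"twist": 0}]}}

```text
time: 23.0
tool_pos: [487.0, 242.8, 172.8]
tcp_rot: [3.142, 0.0, 2.83]
contact_force: [0.6, -0.6, -1.8]
grip_width: 16.0
finger_force: 30.0
```

```bash
python3 -c "
from h import *
o=bot.get_obs();print(o['tool_pos'],o['contact_force'],o['moment'])
c,im=snap('scene'); u,v=map(int,proj(c,(560,220,50)))
a=cv2.convertScaleAbs(cv2.resize(im[v-60:v+50,u-70:u+70],None,fx=5,fy=5),alpha=1.6,beta=0)
cv2.imwrite('pics/a7.png',a)"
```

```text
[486.99315953 242.76983104 172.78708539] [ 0.55189117 -0.63416201 -1.82104928] [-0.12884455 -0.41623628  0.03182141]
```

View pics/a7.png

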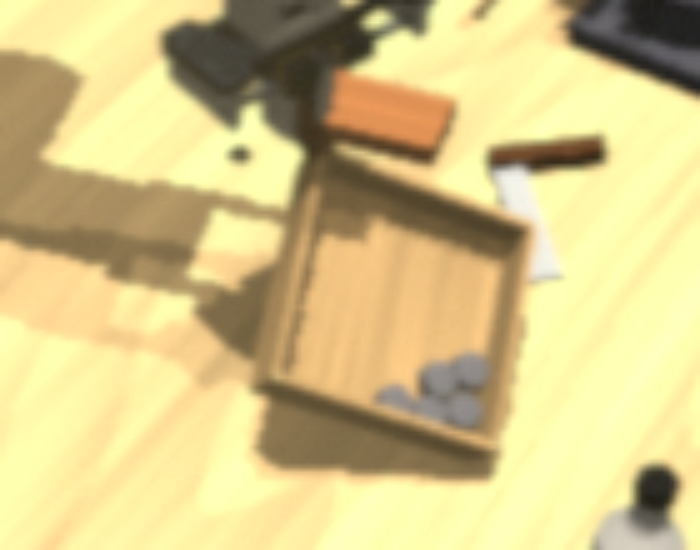

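All five discs are clustered in the low corner, at (470,370), (437,380), (465,408), (430,408) and (392,398). I'll tilt a little more for firm contact and then check stillness.

Request:
{"fn": "play_rows", "kwargs": {"commands": [{"x": -0.004,"y": 0,"z": -0.005,"twist": 0},{"x": -0.008,"y": 0,"z": -0.009,"twist": 0},{"x": -0.013,"y": 0,"z": -0.014,"twist": 0},{"x": -0.017,"y": 0,"z": -0.018,"twist": 0},{"x": -0.017,"y": 0,"z": -0.018,"twist": 0},{"x": -0.017,"y": 0,"z": -0.018,"twist": 0},{"x": -0.017,"y": 0,"z": -0.018,"twist": 0},{"x": -0.017,"y": 0,"z": -0.018,"twist": 0}]}}

```text
time: 23.85
tool_pos: [503.3, 237.5, 190.8]
tcp_rot: [3.141, 0.001, 2.83]
contact_force: [0.6, -0.8, -5.0]
grip_width: 16.2
finger_force: 30.0
```

Request:
{"fn": "play_rows", "kwargs": {"commands": [{"x": 0,"y": 0,"z": 0,"twist": 0},{"x": 0,"y": 0,"z": 0,"twist": 0},{"x": 0,"y": 0,"z": 0,"twist": 0},{"x": 0,"y": 0,"z": 0,"twist": 0},{"x": 0,"y": 0,"z": 0,"twist": 0},{"x": 0,"y": 0,"z": 0,"twist": 0},{"x": 0,"y": 0,"z": 0,"twist": 0},{"x": 0,"y": 0,"z": 0,"twist": 0}]}}

```text
time: 24.65
tool_pos: [503.2, 237.5, 190.8]
tcp_rot: [3.142, 0.0, 2.83]
contact_force: [0.6, -1.2, -4.0]
grip_width: 16.0
finger_force: 30.0
```

```bash
python3 -c "
from h import *
o=bot.get_obs();print(o['tool_pos'],o['contact_force'],o['moment'])
c,im=snap('scene'); u,v=map(int,proj(c,(580,215,50)))
a=cv2.convertScaleAbs(cv2.resize(im[v-50:v+40,u-55:u+55],None,fx=6,fy=6,interpolation=cv2.INTER_CUBIC),alpha=1.6,beta=0)
cv2.imwrite('pics/a8.png',a)"
```

```text
[503.17709289 237.5272518  190.76437329] [ 0.5556651  -1.15296279 -3.96639256] [-0.09276069 -0.13478763 -0.00050051]
```

View pics/a8.png

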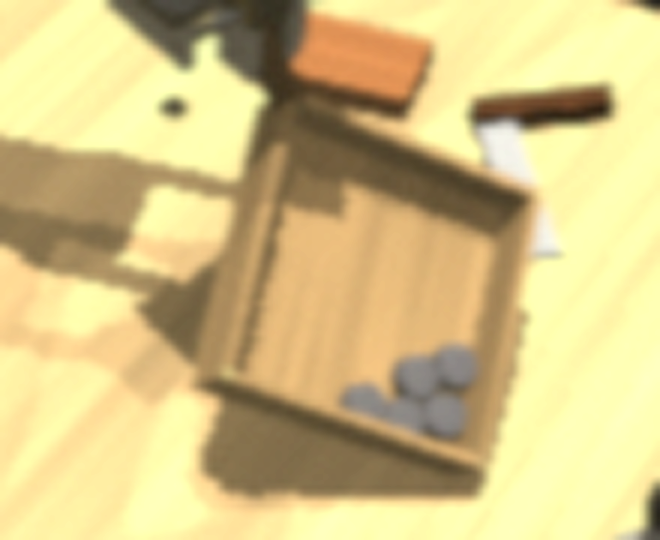

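The five discs touch each other in the low corner, at about (455,366), (418,376), (445,413), (403,412) and (363,402). The forces are small, so I'm handing in.

```bash
python3 -c "
from h import *
print(bot.close_job())"
```

```text
the job is handed in; nothing more can be done
None
```

I put both case guards in the tray and tilted it by its handle to about 40°, sliding all five guards together into the corner opposite the handle; the job was handed in at about 25 s with the tray held still, but no verdict came back.

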